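Zero the spring-pull rig and hold its rod at the mark

ROBOT

A 6-joint arm with a two-finger parallel gripper is mounted at the origin on the work surface. World frame = base frame: x ahead of the robot, y to its left, z up, the work surface at z = 0. Lengths are in mm, angles in rad, forces in N, time in s.
With the tool pointing down it reaches from about 325 to 750 mm from the base axis. Payload 7.6 kg.
Tool frame: the origin (TCP) lies midway between the tips of the shut fingers; the grasp point (between the pads) lies 19 mm behind it (arm.pinch_z is the distance from the TCP to the grasp point, in mm); z points along the fingers, y is the line along which they close (so a half turn about z gives the same grasp; the last joint's range is limited). The gripper opens to 85 mm and grips with 20 to 120 N. Pads are 22 mm wide; open, the fingers measure 114 mm over their backs; the gripper's body (76 mm by 85 mm) begins 54 mm behind the grasp point. The pads swing forward as they close: fully open they stand 13 mm farther back than shut.
Start: joints at [-1.248, 0.052, 1.401, -0, 1.689, -0.07], TCP at [200.983, -485.027, 231.323] pointing down, gripper open.
Joint ranges: [-2.9, 2.9], [-0.91, 2.17], [0.12, 2.37], [-1.06, 4.2], [0.26, 2.73], [-2.93, 2.93]. Speed limits (rad/s): [2.57, 2.57, 3.01, 3.14, 3.14, 3.14].

INTERFACE

Orientations are given as [roll, pitch, yaw] about the fixed x, y, z axes, in that order (R = Rz(yaw) Ry(pitch) Rx(roll)).
In Python, from station import arm, inverse_kinematics, sensors, eyes gives the robot as it stands. Calls block until the motion is done:
- arm.move_ptp(position, orientation): joint-space move of the TCP to a pose.
- arm.servo_line(position, feed=150, rot=None): straight line of the TCP; rot=None keeps the orientation; feed is the mean speed in mm/s.
- arm.set_joints(angles): joint-space move.
- arm.open_gripper() and arm.grab(strength=None): open the fingers fully, or close them until they stop; strength is the grip in N (None keeps the last).
- arm.sleep(seconds).
- inverse_kinematics(position, orientation): joint angles nearest the present ones, or None.
- sensors.sense(): the state.
- eyes.camera(name): name is "scene" or "top" or "wrist"; returns a dict with "frame" (400x640x3 uint8, blue, green, red), "fx", "fy", "cx", "cy" (pixels), "distortion" ([k1, k2, p1, p2, k3] as OpenCV has them; the pictures are not rectified), "R" (3x3) and "t" (3): a world point X has camera coordinates R X + t. Camera axes: x right, y down, z forward; pixel columns grow to the right and rows downward; lengths in mm; the calibration is good to about 2 mm. A picture is of the moment at which its call begins. There is no depth.
A pose or a line that the arm cannot do raises arm.Unreachable and nothing moves.
- arm.job_done(): hands the job in; it is judged then, once.
The state is a dict: "time": time; "joints": joint angles; "qvel": joint speeds; "joint_efforts": joint torques, N m; "tcp_pos": TCP position; "orientation": TCP orientation; "force": force on the tool from outside, world axes, zero at the start; "torque": the same for the moment, N m; "gripper_width": finger opening in mm; "grasp_force": force on a finger pad.
Only numpy, scipy, OpenCV 4.12 (cv2) and the standard library are available. Lean on these libraries where they do the work, as an engineer would, in place of code of your own. Each camera call takes 0.05 s, during which the arm holds its last target. There are 200 camera calls.

TASK

On the bench rig for calibrating printer springs, first wind the handwheel clockwise by its crank knob until the carriage sits against its stop, moving the carriage with the handwheel only and leaving the spring rod in. Then take the upright handle on the end of the sprung rod and pull the rod out until the collar on it stands level with the tip of the pointer beside it. Finish while still holding the rod there against its spring (do not let go), and leave the other things on the bench where they are.

Things in the scene. Friction and masses are not known exactly. Their poses are not given: they have to be found in the camera images.
- rig: fixed bench rig: steel base plate 100 x 420 x 8 mm with an aluminium rail 40 mm wide along it (top 32 mm up). Origin: centre of its underside, on the work surface; y runs along the rail, handwheel at +y, the rod is pulled out towards -y. A dark stop block (56 mm wide, top 58 mm up, face at y = -50 mm) crosses the rail. Its yaw varies
- wheel_axis (a point): point on the handwheel's upright axis, on the wheel (rig x = 0, y = 150 mm, z = 86 mm). The wheel is a flat aluminium disc of 100 mm diameter, its upper face 88 mm above the work surface, hub boss 32 mm diameter up to 97 mm
- crank_knob (a point): mid-height of the freely spinning upright black crank knob on the wheel, 40 mm from the wheel's axis; knob 20 mm diameter, from 90 to 132 mm above the work surface, this point at 114 mm. Pinch it from above and lead it round in a circle; it turns between the fingers
- wheel (a joint): handwheel angle, rad, grows clockwise seen from above; one turn moves the carriage 40 mm towards its stop; about 6 N at the knob turn it; it stays where it is left; 10.21 at the stop
- carriage (a joint): carriage travel along the rail, m, 0 farthest from the stop, 0.065 touching the stop block; grows towards rig -y; belt-coupled to the handwheel, too stiff for the rod's spring to shift
- spring_tube: white carriage block (50 x 70 mm) with the spring tube on it (32 mm diameter, 70 mm long, its axis 75 mm above the surface along the rail); origin 33 mm above the surface under the middle of the tube. Rides with the carriage; not to be pushed by the robot
- tube_mouth (a point): centre of the tube's open end (towards rig -y) where the 12 mm steel rod comes out, 75 mm above the surface
- rod (a joint): how far the sprung rod is pulled out of the tube, m, 0 at rest, at most 0.085; moves towards rig -y; spring pull 2 N at rest, rising 200 N per m (about 8 to 13 N at the mark); it springs back when let go
- collar (a point): centre of the dark steel collar (30 mm diameter, 10 mm thick) on the rod, on the rod's axis, 25 mm from the tube mouth with the rod at rest
- pull_handle: grey upright paddle on the rod's end: 36 mm across the rail, 14 mm thick along the rail, from 61 to 133 mm above the surface; origin on the rod's axis (75 mm up), 40 mm beyond the collar's centre towards rig -y. Grip its upper part across its thickness or width from above
- handle_top (a point): centre of the paddle's top edge, 133 mm above the surface
- pointer: the length mark: a fixed post on the base plate, 36 mm to the rig's +x side of the rod axis, top 88 mm up, with a blade 4 mm thick pointing at the rod, its tip 18 mm from the rod axis. Axes as the rig's; origin straight below the rod axis, 8 mm up, level with the blade along the rail. Its place along the rail varies: 30 to 55 mm of rod travel with the carriage at its stop
- grease_jar: white jar with a grey cap, 44 mm diameter, 50 mm tall, between robot and rig: a bystander, leave it
- screwdriver: black-handled screwdriver lying beyond the rig, origin at the middle of its underside: a bystander, leave it
- printed_gear: white printed gear, 62 mm diameter, 24 mm tall, beyond the rig near the handwheel end: a bystander, leave it
- bracket: grey printed angle bracket, 50 x 40 mm, 40 mm tall, between robot and rig near the rod end: a bystander, leave it
- nozzle_tray: grey tray of brass nozzles, 60 x 90 mm, 22 mm tall, between robot and rig near the handwheel end: a bystander, leave it
- scraper: wooden-handled print scraper lying to the robot's right: a bystander, leave it

How it is judged (in metres and radians):
On the way, in this order (a step that is already met when the one before it is completed fails the run):
1. the handwheel has brought the carriage against its stop, the rod still in (value of joint carriage above 0.0632 m and value of joint rod below 0.01 m), for 0.2 s.
2. the rod is pulled out by its handle until the collar is level with the pointer (value of joint carriage above 0.0632 m and contact force between the fingers and pull_handle above 4 N and y of collar in the frame of pointer between -0.005 and 0.005 m), for 0.5 s.
At the end, for the whole second after the job is handed in: the carriage touches its stop (within 1.8 mm), the collar's centre is level with the pointer within 5 mm along the rail (the blade points at the collar's 10 mm rim), the rod is still, and the fingers are still gripping its handle (over 4 N) (all of step 2 and velocity of joint rod between -0.01 and 0.01 m/s); the arm keeps its last pose, push and grip.
It fails at once if the rod is pulled out (over 15 mm) before the carriage is at its stop (not (value of joint carriage above 0.0632 m) and value of joint rod above 0.015 m).
It fails at once if the robot pushes the carriage itself (over 8 N) instead of winding (contact force between any of the fingers, the arm and spring_tube above 8 N).
It fails at once if another thing on the bench is shifted by more than 30 mm (distance of any of grease_jar, screwdriver, printed_gear, bracket, nozzle_tray, scraper from where it was at the start of the episode above 0.03 m).
It also fails if it takes over 56 s, if anything falls off the work surface, if the arm or the gripper's body presses on something with over 40 N, if the wrist force passes 120 N, or if a joint passes its speed limit or range.

## Working session

There is one attempt and no reset: what is moved stays moved. The work goes in short steps, each a Python script; the robot and the scene stay as the last script left them, time stands still between calls to the robot, and variables do not carry over. Pictures are saved under pics/ and viewed, at most 10 in all, crops included, and the job is handed in when it is done.

```bash
mkdir -p pics; ls; python3 - <<'E'
from station import arm,sensors,eyes
import cv2
for n in ("scene","top"):
    c=eyes.camera(n); cv2.imwrite(f"pics/{n}0.png",c["frame"]); print(n,c["fx"],c["cx"],c["cy"],c["distortion"],c["R"],c["t"])
print(sensors.sense())
E
```

```text
pics
scene 393.335150887468 321.2575226617061 201.16260947018023 [-0.05080844  0.          0.          0.          0.        ] [[-0.7070263   0.70689456 -0.02034434]
 [ 0.39474863  0.37062639 -0.84071969]
 [-0.58676003 -0.60244183 -0.54108826]] [ 430.38701614  -83.87377342 1143.7452891 ]
top 423.0843318085459 320.64249253050474 200.15946486194895 [-0.09558652  0.          0.          0.          0.        ] [[-2.92163707e-02 -9.99572357e-01 -1.22774137e-03]
 [-9.97430674e-01  2.92341028e-02 -6.54019637e-02]
 [ 6.54098870e-02 -6.86221119e-04 -9.97858244e-01]] [ -76.70927276  517.66126241 1141.05316134]
{'time': 0.1, 'joints': array([-1.24831481e+00,  5.27958080e-02,  1.40163211e+00, -1.90837305e-05,
        1.68856875e+00, -7.03259443e-02]), 'qvel': array([-0.00094882, -0.00255607, -0.00387399,  0.0002747 ,  0.0005888 ,
        0.00056871]), 'joint_efforts': array([ 3.47897194e-04, -3.82580996e+01, -3.60986173e+01, -1.16013043e-04,
        4.78479458e-03, -1.88885946e-05]), 'tcp_pos': array([ 200.88166658, -484.76385467,  230.54060364]), 'orientation': array([-3.14019078e+00, -7.97494991e-05,  3.92805174e-01]), 'force': array([ 0.28312487,  0.77547085, -0.78464287]), 'torque': array([ 0.00883707, -0.0195744 , -0.02262644]), 'grasp_force': 0.0, 'gripper_width': 85.47277848484944}
```

View pics/top0.png

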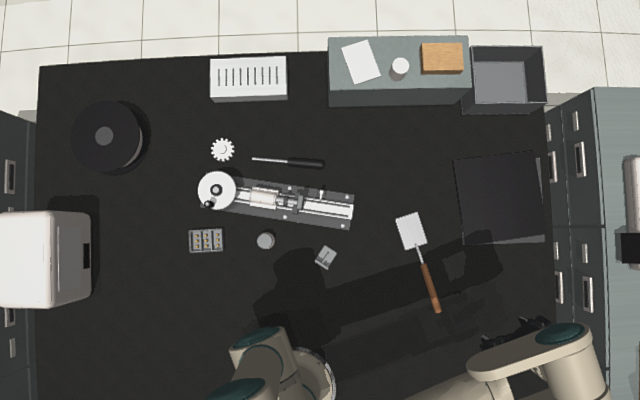

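View pics/scene0.png

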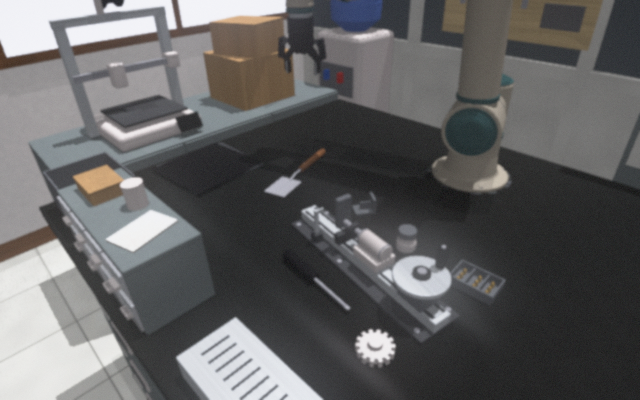

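The top view shows the rig with its wheel at about (216,190), the knob at (208,203) and the rail end at (352,212). The jar, bracket and tray are on the robot's side. I'll enlarge that area.

```bash
python3 - <<'E'
import cv2
i=cv2.imread("pics/top0.png")[155:245,190:360]
cv2.imwrite("pics/c1.png",cv2.resize(i,None,fx=4.7,fy=4.7,interpolation=cv2.INTER_CUBIC))
i=cv2.imread("pics/scene0.png")[190:340,285:465]
cv2.imwrite("pics/c2.png",cv2.resize(i,None,fx=4,fy=4,interpolation=cv2.INTER_CUBIC))
E
```

```text
(no output)
```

View pics/c1.png

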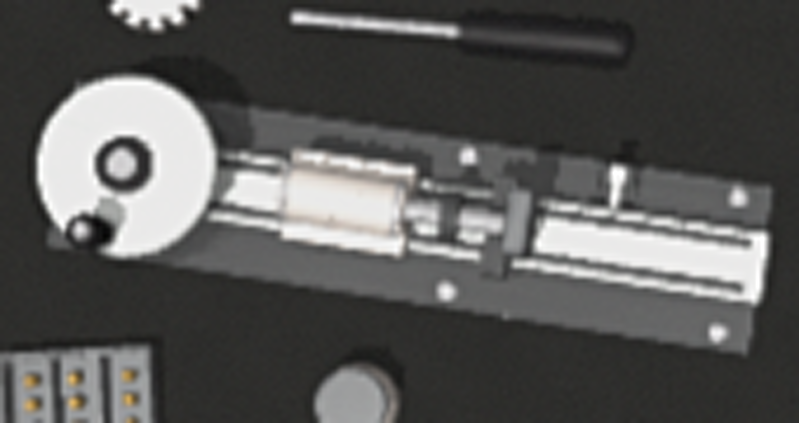

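View pics/c2.png

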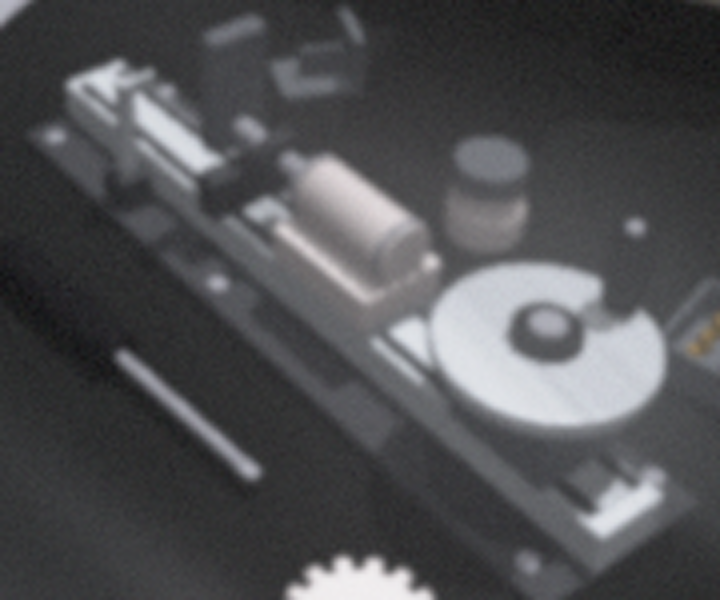

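In the crops the wheel centre is at (126,166), the knob at (90,230) and the base corners at (771,186), (748,353) and (48,245). The pointer tip is at (614,210) and the paddle top at about (515,222). I'll fit the rig pose from these.

```bash
cat > h.py <<'E'
import numpy as np, cv2, json
from scipy.optimize import least_squares
def proj(c,P):
    return cv2.projectPoints(np.atleast_2d(np.array(P,float)),cv2.Rodrigues(np.array(c["R"]))[0],np.array(c["t"],float),
      np.array([[c["fx"],0,c["cx"]],[0,c["fy"],c["cy"]],[0,0,1]]),np.array(c["distortion"],float))[0][:,0]
def toworld(p,P):
    P=np.atleast_2d(np.array(P,float)); c,s=np.cos(p[2]),np.sin(p[2])
    return np.c_[p[0]+c*P[:,0]-s*P[:,1],p[1]+s*P[:,0]+c*P[:,1],P[:,2]]
def ray(c,uv,z):
    K=np.array([[c["fx"],0,c["cx"]],[0,c["fy"],c["cy"]],[0,0,1]])
    n=cv2.undistortPoints(np.array([[uv]],float),K,np.array(c["distortion"],float))[0,0]
    R=np.array(c["R"]);o=-R.T@np.array(c["t"]);d=R.T@np.r_[n,1]
    return o+d*(z-o[2])/d[2]
def torig(p,w):
    d=np.array(w[:2])-p[:2];c,s=np.cos(p[2]),np.sin(p[2]);return np.array([c*d[0]+s*d[1],-s*d[0]+c*d[1]])
E
python3 - <<'E'
from h import *
from station import eyes
c=eyes.camera("top")
f=lambda u,v:np.array([190+(u+.5)/4.7-.5,155+(v+.5)/4.7-.5])
P=[(0,150,88),(0,150,97),(50,-210,8),(-50,-210,8),(-50,210,8)]
U=np.array([f(126,166),f(122,162),f(771,186),f(748,353),f(48,247)])
r=least_squares(lambda p:(proj(c,toworld(p,P))-U).ravel(),[500,100,-.1])
p=r.x;print("rig",p,r.fun.reshape(-1,2).round(2))
json.dump(list(p),open("rig.json","w"))
k=ray(c,f(88,230),128);kr=torig(p,k)-[0,150];print("knob",k,kr,np.hypot(*kr))
w=toworld(p,[0,150,86])[0];print("wheel",w, np.hypot(*w[:2]))
print("pointer tip",torig(p,ray(c,f(615,210),86)))
for n,u,z in (("mouth",(408,212),75),("tubetop",(402,205),91),("collar",(450,215),80),("handle",(515,222),133),("jar",(352,400),50)):
    q=ray(c,f(*u),z);print(n,q,torig(p,q))
E
```

```text
rig [ 5.18508642e+02  3.01684433e+01 -1.80124021e-01] [[-0.23 -0.15]
 [-0.24  0.39]
 [ 0.7  -0.18]
 [ 0.3   0.17]
 [-0.53 -0.28]]
knob [507.66744785 188.07398155 128.        ] [-38.95482732   3.40864356] 39.103675307935404
wheel [545.38137988 177.74166558  86.        ] 573.6139374151749
pointer tip [  16.28271382 -120.56554317]
mouth [515.9236346   23.23959184  75.        ] [-1.30187059 -7.279861  ]
tubetop [518.73328322  24.76902098  91.        ] [ 1.18832243 -5.27182275]
collar [ 5.13239389e+02 -4.19808405e-01  8.00000000e+01] [  0.29593055 -31.037374  ]
handle [504.9872883  -38.80347204 133.        ] [ -0.94616952 -70.27842386]
jar [412.40970602  59.95146392  50.        ] [-109.71808742   10.29338259]
```

```bash
python3 - <<'E'
from h import *
from station import arm,sensors,eyes
p=json.load(open("rig.json")); w=toworld(p,[0,150,86])[0]
a=np.arctan2(188.07-w[1],507.67-w[0]); k=w[:2]+40*np.array([np.cos(a),np.sin(a)])
o=[np.pi,0,p[2]+np.pi/2]
arm.move_ptp([*k,240],o)
arm.servo_line([*k,101],150)
c=eyes.camera("wrist");cv2.imwrite("pics/w1.png",c["frame"])
arm.grab(40)
s=sensors.sense();print(a,k,{x:np.round(s[x],2) for x in("time","tcp_pos","force","gripper_width","grasp_force","joints")})
E
```

```text
2.874269433626012 [506.80212291 188.30769284] {'time': np.float64(4.51), 'tcp_pos': array([507.02, 188.28, 101.24]), 'force': array([ 1.  , -1.9 ,  0.79]), 'gripper_width': np.float64(18.74), 'grasp_force': np.float64(39.33), 'joints': array([ 0.29,  0.18,  1.53, -0.  ,  1.43,  0.47])}
```

View pics/w1.png

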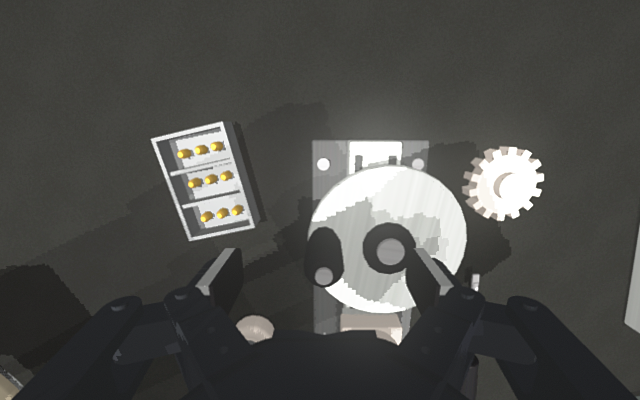

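The wrist view shows the knob at about (322,270), midway between the fingers, and the grip is holding. I'll start winding.

```bash
python3 - <<'E'
from h import *
from station import arm,sensors,eyes
p=json.load(open("rig.json")); w=toworld(p,[0,150,86])[0]
a0=2.874; d=0
while d<8.5:
    d+=np.radians(15); a=a0-d
    arm.servo_line([w[0]+40*np.cos(a),w[1]+40*np.sin(a),101],45)
    s=sensors.sense();F=s["force"]
    ft=F[0]*np.sin(a)-F[1]*np.cos(a); fr=F[0]*np.cos(a)+F[1]*np.sin(a)   # along clockwise tangent / radial
    print(round(d,2),round(s["time"],1),"t %.1f r %.1f z %.1f w %.1f"%(ft,fr,F[2],s["gripper_width"]), np.round(s["tcp_pos"][:2]-w[:2]-40*np.array([np.cos(a),np.sin(a)]),1))
    if ft<-22 or abs(fr)>35 or (d>5 and ft<-16): break
json.dump([a0,d],open("d.json","w"))
E
```

```text
0.26 4.9 t -2.9 r -4.1 z 1.4 w 18.5 [ 0.5 -0.7]
0.52 5.3 t -3.2 r -6.8 z 1.8 w 18.6 [ 0.7 -1.1]
0.79 5.7 t -2.4 r -8.9 z 3.0 w 18.6 [ 0.7 -1.7]
1.05 6.0 t -2.9 r -9.6 z 3.5 w 18.5 [ 0.4 -2.1]
1.31 6.4 t -2.0 r -10.9 z 5.9 w 18.3 [-0.  -2.3]
1.57 6.8 t -2.2 r -13.1 z 6.8 w 18.5 [-0.6 -2.3]
1.83 7.2 t -1.6 r -12.3 z 8.4 w 18.5 [-1.1 -1.9]
2.09 7.6 t -1.6 r -12.2 z 7.9 w 18.7 [-1.6 -1.2]
2.36 8.0 t -1.5 r -10.8 z 7.6 w 19.0 [-1.7 -0.3]
2.62 8.3 t -0.9 r -6.8 z 6.1 w 19.1 [-1.4  0.6]
2.88 8.7 t -3.6 r -4.4 z 3.6 w 18.6 [-0.6  1.1]
3.14 9.1 t -4.2 r -0.3 z 1.9 w 18.5 [0.2 0.7]
3.4 9.5 t -3.6 r 3.1 z 1.3 w 18.4 [ 0.7 -0.2]
3.67 9.9 t -3.6 r 5.5 z 1.2 w 18.4 [ 0.9 -0.9]
3.93 10.3 t -2.9 r 6.5 z 1.4 w 18.7 [ 1.  -1.5]
4.19 10.6 t -3.8 r 7.1 z 1.6 w 18.7 [ 0.8 -2. ]
4.45 11.0 t -3.5 r 8.1 z 2.8 w 18.7 [ 0.5 -2.4]
4.71 11.4 t -3.6 r 8.9 z 3.9 w 18.8 [ 0.2 -2.6]
4.97 11.8 t -2.7 r 8.1 z 6.3 w 18.9 [-0.3 -2.6]
5.24 12.2 t -3.3 r 8.3 z 6.9 w 18.6 [-0.7 -2.2]
5.5 12.6 t -2.7 r 7.6 z 7.4 w 18.8 [-0.9 -1.7]
5.76 12.9 t -3.7 r 6.0 z 7.2 w 18.1 [-0.8 -1.2]
6.02 13.3 t -3.3 r 2.3 z 6.0 w 18.8 [-0.5 -0.9]
6.28 13.7 t -4.5 r 0.2 z 5.0 w 18.6 [-0.1 -0.8]
6.54 14.1 t -4.5 r -4.1 z 4.3 w 18.7 [ 0.3 -0.9]
6.81 14.5 t -3.3 r -6.4 z 2.7 w 18.7 [ 0.6 -1.3]
7.07 14.9 t -26.7 r -8.1 z 17.9 w 18.6 [-3.  -3.8]
```

```bash
python3 - <<'E'
from h import *
from station import arm,sensors,eyes
p=json.load(open("rig.json"))
arm.sleep(0.4)
s=sensors.sense();print(s["force"],s["tcp_pos"])
arm.open_gripper()
q=s["tcp_pos"]; arm.servo_line([q[0],q[1],200],150)
h=toworld(p,[0,-115,0])[0]
o=[np.pi,0,p[2]]
arm.move_ptp([h[0],h[1],230],o)
print(sensors.sense()["time"],sensors.sense()["joints"].round(2),h)
c=eyes.camera("top");cv2.imwrite("pics/t2.png",c["frame"])
c=eyes.camera("wrist");cv2.imwrite("pics/w2.png",c["frame"])
print(proj(c,toworld(p,[(0,-115,133),(18,-120.5,88),(0,-75,75),(0,-50,91)])))
E
```

```text
[-18.88361555 -19.73480742  16.9121722 ] [522.56281543 208.64801059 100.95075995]
17.8583 [-0.24 -0.    1.46  0.    1.68  1.51] [497.90620877 -82.97102711   0.        ]
[[323.80958532 202.78145432]
 [329.19850337 174.12081666]
 [287.666188   188.04574376]
 [261.92963839 191.47347364]]
```

View pics/w2.png

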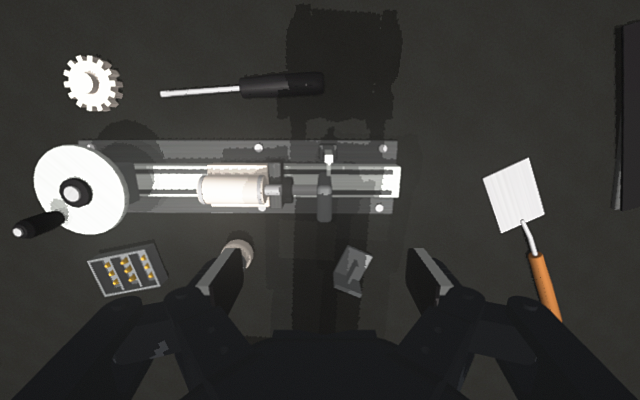

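The wrist view shows the carriage against its stop, the paddle at about (324,200) and the pointer at about (328,160). I'll enlarge it to measure.

```bash
python3 - <<'E'
import cv2
i=cv2.imread("pics/w2.png")[130:230,245:405]
cv2.imwrite("pics/c3.png",cv2.convertScaleAbs(cv2.resize(i,None,fx=5,fy=5,interpolation=cv2.INTER_CUBIC),alpha=1.6,beta=10))
E
```

```text
(no output)
```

View pics/c3.png

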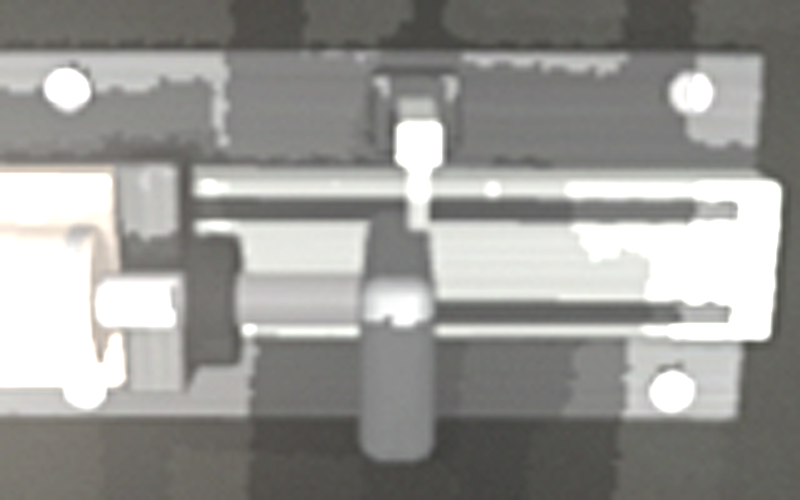

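The paddle top centre (397,367), blade (419,220) and collar (214,290) all match my model within 1 mm. The required pull is about 45.5 mm, so I'll grip and pull.

```bash
python3 - <<'E'
from h import *
from station import arm,sensors,eyes
p=json.load(open("rig.json"))
h=toworld(p,[0,-115,0])[0]; u=np.array([np.sin(p[2]),-np.cos(p[2])])  # rig -y
arm.servo_line([h[0],h[1],100],120)
arm.grab(70)
s=sensors.sense();print(s["force"].round(1),s["gripper_width"],s["grasp_force"],torig(p,s["tcp_pos"]))
q=h[:2]
for L in (15,30,46):
    arm.servo_line([*(q+u*L),100],40)
    s=sensors.sense();print(L,s["time"],s["force"].round(1),s["gripper_width"],torig(p,s["tcp_pos"]))
arm.sleep(.3)
s=sensors.sense();print(s["time"],s["force"].round(1),s["grasp_force"],torig(p,s["tcp_pos"]))
c=eyes.camera("wrist");cv2.imwrite("pics/w3.png",c["frame"])
i=c["frame"][130:330,200:460];cv2.imwrite("pics/c4.png",cv2.convertScaleAbs(cv2.resize(i,None,fx=3,fy=3,interpolation=cv2.INTER_CUBIC),alpha=1.6,beta=10))
c=eyes.camera("top");cv2.imwrite("pics/t3.png",c["frame"])
E
```

```text
[-0.5  2.3  1.5] 13.323253571233133 68.36873888969421 [ 5.82985964e-02 -1.14715490e+02]
15 20.3667 [0.2 5.8 2.8] 13.026343027909954 [ 5.15689076e-02 -1.30022988e+02]
30 20.8917 [1.2 7.9 3.4] 12.885036341896578 [ 7.79089070e-03 -1.44326265e+02]
46 21.4417 [ 1.3 10.4  2.8] 13.100090623639396 [-1.92944866e-02 -1.59684836e+02]
21.7417 [ 1.7 10.1  2.5] 68.75598907470703 [-1.01561632e-02 -1.59530153e+02]
```

View pics/c4.png

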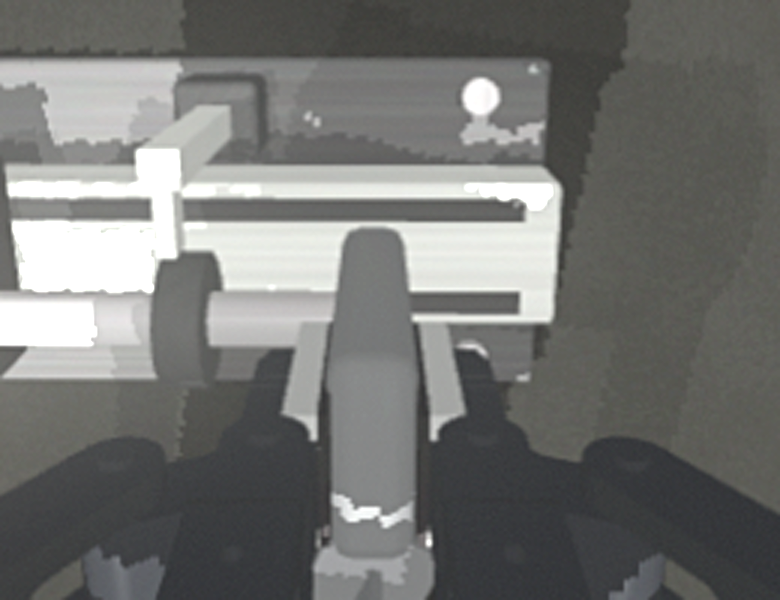

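The blade tip is at about (167,250) in this crop and the collar at about (185,310). The perspective is oblique, so I'll measure through the calibration.

```bash
python3 - <<'E'
from h import *
from station import eyes,sensors
p=json.load(open("rig.json")); c=eyes.camera("wrist")
g=lambda P:((proj(c,toworld(p,P))-[200,130]+.5)*3-.5).round(0)
f=lambda u,v:((u+.5)/3-.5+200,(v+.5)/3-.5+130)
print("blade tip @-120.5",g([(18,-118.5,88),(18,-122.5,88)]).tolist())
for y in(-117.5,-119.5,-121.5):
  print(y,"collar top rim",g([(0,y+5,90),(0,y-5,90),(15,y+5,75),(15,y-5,75)]).tolist())
  print("  rod exit points of collar",g([(0,y-5,81)]).tolist(), "paddle top ends",g([(18,y-40,133),(-18,y-40,133)]).tolist())
print(sensors.sense()["time"])
E
```

```text
blade tip @-120.5 [[159.0, 251.0], [180.0, 251.0]]
-117.5 collar top rim [[134.0, 339.0], [183.0, 339.0], [148.0, 245.0], [194.0, 245.0]]
  rod exit points of collar [[193.0, 322.0]] paddle top ends [[350.0, 349.0], [352.0, 559.0]]
-119.5 collar top rim [[144.0, 339.0], [193.0, 339.0], [157.0, 245.0], [204.0, 245.0]]
  rod exit points of collar [[202.0, 322.0]] paddle top ends [[364.0, 349.0], [365.0, 559.0]]
-121.5 collar top rim [[153.0, 339.0], [203.0, 339.0], [166.0, 245.0], [213.0, 245.0]]
  rod exit points of collar [[212.0, 322.0]] paddle top ends [[378.0, 349.0], [377.0, 559.0]]
21.8917
```

```bash
python3 - <<'E'
import cv2
i=cv2.imread("pics/w3.png")[170:265,235:305]
cv2.imwrite("pics/c5.png",cv2.convertScaleAbs(cv2.resize(i,None,fx=6,fy=6,interpolation=cv2.INTER_CUBIC),alpha=2,beta=10))
E
```

```text
(no output)
```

View pics/c5.png

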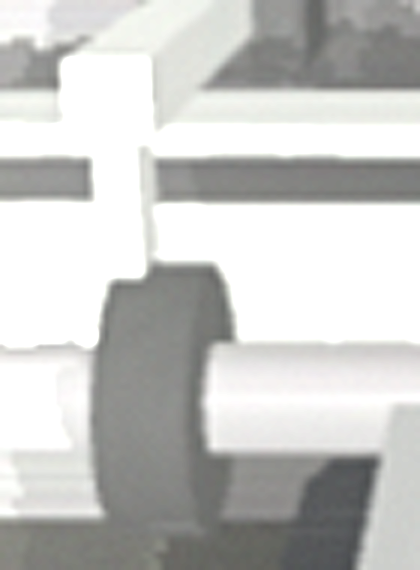

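The wrist camera puts the collar at about -121 mm and the blade at about -119.7 mm along the rail. I'll ease back 1 mm, hold, and hand in.

```bash
python3 - <<'E'
from h import *
from station import arm,sensors
p=json.load(open("rig.json"))
h=toworld(p,[0,-115-45,0])[0]
arm.servo_line([h[0],h[1],100],10)
arm.sleep(1.2)
s=sensors.sense();print(s["time"],s["force"].round(1),s["grasp_force"],torig(p,s["tcp_pos"]))
print(arm.job_done())
E
```

```text
23.3417 [ 1.6 10.1  2.4] 68.74936938285828 [ 1.56413242e-02 -1.58427972e+02]
the job is handed in; nothing more can be done
None
```

I handed the job in at about 23 s: the handwheel brought the carriage against its stop, and the arm is holding the rod out with the collar within about 1 mm of the pointer by the wrist camera, before a final 1 mm correction I didn't re-photograph. The handle grip is about 69 N, and I don't have the judge's result.

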